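# Raise the fume hood sash to its mark and start the fan

### The arm

A 6-joint arm with a two-finger parallel gripper is mounted at the origin on a cart in front of the work surface, level with it; the furniture and walls round the work are solid. World frame = base frame: x ahead of the robot, y to its left, z up, the work surface at z = 0. Lengths are in mm, angles in degrees, forces in N, time in s.
With the tool pointing down it reaches from about 350 to 850 mm from the base axis. Payload 8.1 kg.
Tool frame: the origin (TCP) lies on the centre line of the jaws, within the pads' length; the fingertips stand 19 mm ahead of it and the grasp point (between the pads) is the TCP; z points along the fingers, y is the line along which they close (so a half turn about z gives the same grasp; the last joint's range is limited). The gripper opens to 85 mm and grips with 20 to 120 N. Pads are 22 mm wide; open, the fingers measure 114 mm over their backs; the gripper's body (76 mm by 85 mm) begins 54 mm behind the grasp point. The pads swing forward as they close: fully open they stand 13 mm farther back than shut.
Start: joints at [-82.128, 7.471, 85.268, -0, 87.261, -4.893], TCP at [132.597, -585.17, 250.292] pointing down, gripper open.
Joint ranges: [-169.43, 169.43], [-51.17, 129.36], [1.28, 143.12], [-76.62, 256.62], [0, 156.53], [-152.29, 152.29]. Speed limits (degrees/s): [136.94, 136.94, 159.86, 180, 180, 180].

### API

Orientations are given as [roll, pitch, yaw] about the fixed x, y, z axes, in that order (R = Rz(yaw) Ry(pitch) Rx(roll)).
In Python, from bench import r gives the robot as it stands. The module is installed in compiled form; this text tells all that it offers.
- The arm moves only by the tool servo_tool, never from a script. Its arguments are lists of equal length, an entry for each row: "fingers": the finger opening in m, from 0 to 0.0854; "linear": the shift along the tool's x, y, z in m, a list of three; "rotation": the turn, a rotation vector about the tool's x, y, z in degrees, a list of three. A call has 1 to 10 rows; each row is the pose to reach, as a shift and turn from the pose commanded when the call began, along the tool's axes at that moment; what a row does not reach only later rows make up. A row lasts 1/10 s, in which the tool goes at most 50 mm and 8.59 degrees, less where a joint would pass 70% of its speed; a pose out of reach is approached as far as the arm can. A call with a gripper value outside its range is refused whole. The fingers move at their own pace and stop on an object; "force" is the grip in N (left out, the last holds). Time passes only in rows, so rows that repeat a pose let the fingers close. It gives the time, the measured TCP pose, the force, the opening and the grip force at its end, in the units of the state.
- r.sense(): the state, without advancing time (a new reading comes with each control period).
- r.snapshot(name): name is "scene" or "top"; returns a dict with "frame" (400x640x3 uint8, red, green, blue), "fx", "fy", "cx", "cy" (pixels), "k1" (the pictures are not rectified: a ray, as slopes to the right and down, at radius r is drawn at 1 + k1 r^2 times it, then the intrinsics apply), "camera_from_world" (4x4, takes a point from world to camera coordinates). Camera axes: x right, y up, looking along -z (the intrinsics and any distortion apply to the point x, -y, -z); pixel columns grow to the right and rows downward; lengths in mm; the calibration is good to about 2 mm. A picture is of the moment at which its call begins. There is no depth.
- r.hand_in(): hands the job in; it is judged then, once.
The state is a dict: "time": time; "joint_pos": joint angles; "qd": joint speeds; "joint_efforts": joint torques, N m; "tool_pos": TCP position; "tcp_rot": TCP orientation; "ft_force": force on the tool from outside, world axes, zero at the start; "wrist_torque": the same for the moment, N m; "finger_gap": finger opening in mm; "grip_force": force on a finger pad.
Only numpy, scipy, OpenCV 4.12 (cv2) and the standard library are available. Lean on these libraries where they do the work, as an engineer would, in place of code of your own. Each camera call takes 0.05 s, during which the arm holds its last target. There are 200 camera calls.

### The job

Get the small fume hood ready for work: with the fingertips under the blue lip of its sliding window, push the window up until the yellow pointer on the lip stands within the green band of the marker on the left post, and leave it there. Then press the green fan button on the grey box all the way down once with a fingertip, and take the hand away. Only push and press: do not grip the lip, and leave the bottle, the vial, the dish and the tube rack where they stand.

Things in the scene. Friction and masses are not known exactly. Their poses are not given: they have to be found in the camera images.
- fume_hood: White fixed bench-top fume hood with clear sides, 300 wide (y) x 180 deep (x) x 445 high; aluminium guide posts at its front corners, 519 high with their round grey housings. Origin: centre of its underside; its front faces its own -x (the robot), +y is its left seen from the robot. Posts' front faces: x = -90 mm, y = +-126 to +-150 mm. The front is open under the window; floor 18 mm thick.
- sash (a joint): How far the clear sliding window stands above its lowest place, m (0 to 0.26, grows upward). The window is counterbalanced: it stays where it is left and moves up or down under about 3 to 4 N.
- lip_edge (a point): Middle of the front lower edge of the blue lip on the window's lower edge, rigid with the window; axes as the hood's. The lip is a level flange 41 deep x 248 wide x 10 thick that stands out towards the robot; this point lies in the plane of its flat underside, which is free from the front and below. The glass (5 thick) is 39 mm behind this point (+x).
- sash_pointer (a point): Tip of the yellow pointer (6 high, 36 long) at the left end of the lip, rigid with the window; 5 mm above the plane of the lip's underside. Axes as the hood's.
- green_band (a point): Centre of the front face area of the marker on the left guide post: a fixed plate 50 wide, with a green band 20 high between two white fields of 20. Band centre here, so the green reaches 10 mm up and down from it; z up. Its height differs from start to start (50 to 150 mm above the pointer).
- fan_button (a joint): Travel of the fan button, m: 0 up, 0.006 fully down. A spring lifts it again; fully down takes about 5 N. It counts as pressed beyond 0.004.
- fan_button_top (a point): Centre of the top of the round green push button, 32 across, pressed straight down; it stands about 57 mm above the bench, on a fixed grey box 85 x 85 x 35 that stands on the bench to the left or to the right of the hood's front.
- amber_bottle: Brown bottle with black cap, 58 across x 115 high, loose on the bench on the other side from the grey box. Origin: centre of its underside.
- vial: Small white-capped vial, 25 across x 46 high, loose on the bench before the hood. Origin: centre of its underside.
- petri: Stacked clear petri dishes, 87 across x 31 high, loose on the bench before the hood. Origin: centre of the underside.
- rack: Rack of clear tubes, 122 x 100 x 102 high, loose on the floor inside the hood. Origin: centre of its underside.
- lip_cover (a point): Middle of the sloping blue cover plate (6 thick) on top of the lip: it rises from 4 mm behind the lip's front edge, at about 43 degrees, to the glass, where it ends 42 mm above the lip's underside, so that lip and cover make a wedge, rigid with the window.
Not all that is in view belongs to the job. What is meant by the petri is not orange, and is the smaller of those in its own colour.

How it is judged:
By the outcome, as a careful person would: the job done as asked, in the order asked, and still so for the second after the job is handed in, with the robot touching nothing.
It also fails if it takes over 54 s, if anything falls off the work surface, if the arm or the gripper's body presses on something with over 40 N, if the wrist force passes 120 N, or if a joint passes its speed limit or range.

## Working session

There is one attempt and no reset: what is moved stays moved. The work goes in short steps, Python scripts to look and compute and a tool call to move; the robot and the scene stay as the last step left them, time stands still between calls to the robot, and variables do not carry over. Pictures are saved under pics/ and viewed, at most 10 in all, crops included, and the job is handed in when it is done.

Besides the shell and the picture viewer there is one more tool, called after "Call:" as name(argument=value, ...), one argument or row to a line, values as JSON. servo_tool: Moves the arm, as the interface text tells. Its arguments: {"type":"object","properties":{"fingers":{"type":"array","items":{"type":"number"}},"linear":{"type":"array","items":{"type":"array","items":{"type":"number"}}},"rotation":{"type":"array","items":{"type":"array","items":{"type":"number"}}},"force":{"type":"number"}},"required":["fingers","linear","rotation"]}

```bash
mkdir -p pics; cat > h.py <<'E'
import numpy as np, cv2
from bench import r
def snap(n,f=None):
    s=r.snapshot(n)
    if f: cv2.imwrite('pics/'+f,cv2.cvtColor(s['frame'],cv2.COLOR_RGB2BGR))
    return s
def ray(s,u,v):
    K=np.array([[s['fx'],0,s['cx']],[0,s['fy'],s['cy']],[0,0,1.]])
    p=cv2.undistortPoints(np.array([[[u,v]]],float),K,np.array([s['k1'],0,0,0.]))[0,0]
    # note: distortion model uses r^2 of undistorted slopes
    T=np.array(s['camera_from_world']);R=T[:3,:3]
    return -R.T@T[:3,3], R.T@np.array([p[0],-p[1],-1])
def plane(s,u,v,ax,val):
    o,d=ray(s,u,v);return o+d*(val-o[ax])/d[ax]
def tri(s1,p1,s2,p2):
    o1,d1=ray(s1,*p1);o2,d2=ray(s2,*p2)
    t=np.linalg.lstsq(np.c_[d1,-d2],o2-o1,rcond=None)[0]
    a=o1+t[0]*d1;b=o2+t[1]*d2
    return (a+b)/2,np.linalg.norm(a-b)
def proj(s,P):
    T=np.array(s['camera_from_world']);c=T[:3,:3]@np.array(P,float)+T[:3,3]
    x,y=c[0]/-c[2],-c[1]/-c[2];k=1+s['k1']*(x*x+y*y)
    return np.array([s['fx']*x*k+s['cx'],s['fy']*y*k+s['cy']])
E
python3 - <<'E'
from h import *
for n in('scene','top'):
    s=snap(n,n+'0.png');o,d=ray(s,320,200);print(n,o.round(),d.round(2),s['fx'],s['k1'])
print(r.sense())
E
```

```text
scene [-297.  875.  817.] [ 0.63 -0.62 -0.48] 503.7163251159106 0.03601687296582091
top [ 390.    9. 1555.] [ 0.13  0.02 -0.99] 411.0143777606868 -0.051665302956850304
{'time': 0.1, 'joint_pos': array([-8.21278557e+01,  7.51074818e+00,  8.53239049e+01, -4.30983582e-04,
        8.72616648e+01, -4.89224087e+00]), 'qd': array([ 0.07720872, -0.10260562, -0.12857284, -0.11675503,  0.04714872,
       -0.02316912]), 'joint_efforts': array([ 1.33161866e-03, -5.70954573e+01, -5.01940441e+01, -6.60253386e-05,
        8.17815046e-03, -1.12576487e-05]), 'tool_pos': array([ 132.5285318 , -584.69967005,  249.34135546]), 'tcp_rot': array([-1.79903996e+02, -7.78529719e-03,  1.27643996e+01]), 'ft_force': array([ 0.72813047, -0.68475475,  0.43587247]), 'wrist_torque': array([-0.07232318,  0.01461113,  0.0213899 ]), 'grip_force': 0.0, 'finger_gap': 85.668986822885}
```

View pics/scene0.png

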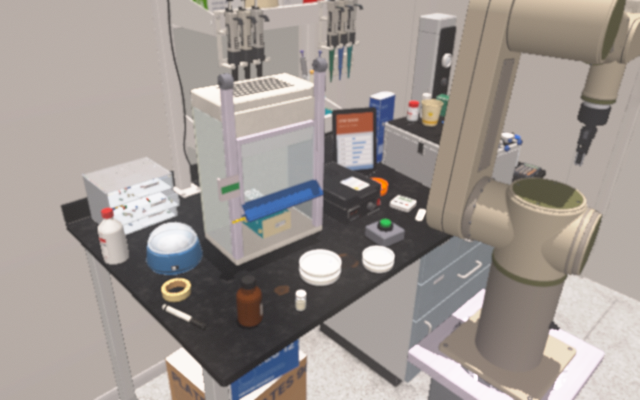

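View pics/top0.png

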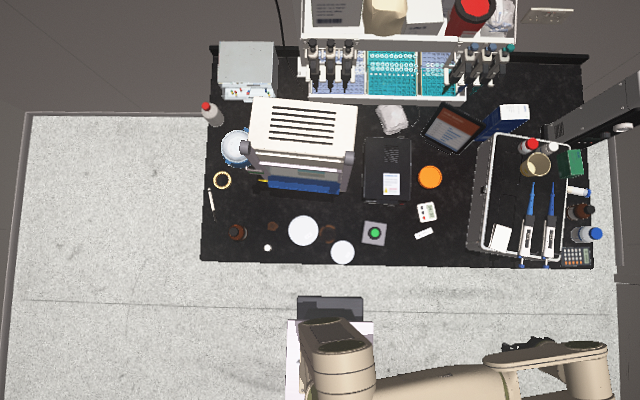

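```bash
python3 - <<'E'
import cv2,numpy as np
a=cv2.imread('pics/scene0.png');b=cv2.imread('pics/top0.png')
A=cv2.resize(a[170:260,200:333],None,fx=6,fy=6,interpolation=cv2.INTER_CUBIC)[:300*2,:798]
cv2.imwrite('pics/a.png',A)
B=cv2.resize(b[90:205,235:395],None,fx=5,fy=5,interpolation=cv2.INTER_CUBIC)
cv2.imwrite('pics/b.png',B)
for n,im in(('scene',a),('top',b)):
    h=cv2.cvtColor(im,cv2.COLOR_BGR2HSV)
    for c,lo,hi in(('green',(45,120,60),(85,255,255)),('yellow',(20,140,120),(35,255,255)),('blue',(100,120,60),(125,255,255))):
        k,l,st,ce=cv2.connectedComponentsWithStats(cv2.inRange(h,lo,hi))
        for i in range(1,k):
            if st[i,4]>5: print(n,c,st[i],ce[i].round(1))
E
```

```text
scene green [204   0   3   7  12] [204.8   3.3]
scene green [223 184  15   8  58] [230.  187.7]
scene green [380 219  11   8  72] [385.2 222.4]
scene yellow [429 113   3   3   9] [430. 114.]
scene yellow [233 218  12   5  23] [238.8 219.8]
scene blue [377  97  17  48 318] [384.9 115.7]
scene blue [371  99   8   6  29] [374.5 101.4]
scene blue [515 136   5   7  18] [517.5 137.9]
scene blue [377 155   4   6  23] [378.4 157.4]
scene blue [ 243  181   80   41 1360] [280.8 200.6]
scene blue [150 246  46  25 510] [173.2 260.5]
scene blue [ 232  341   66   59 1148] [266.4 370.5]
top green [568 150  16  24 262] [575.5 162. ]
top green [371 229   9   8  61] [374.6 232.5]
top yellow [258 179  10   3  17] [263.  180.3]
top blue [477 108  48  30 404] [499.6 124.6]
top blue [243 128   5   4  12] [245.4 129.2]
top blue [475 139  11   2  19] [480.1 139.5]
top blue [225 160   7   4  16] [227.6 161.6]
top blue [234 163   8   1   8] [237.5 163. ]
top blue [268 176  71  19 801] [303.3 184.8]
top blue [527 182   8  33 138] [530.8 200.9]
top blue [548 182   7  34 131] [551.4 201.4]
top blue [586 188   5   9  23] [588.3 192.7]
top blue [589 228  13  11 117] [595.4 233. ]
top blue [519 264   5   4  15] [521.  265.8]
top blue [543 266   6   2  12] [545.5 266.5]
```

View pics/a.png

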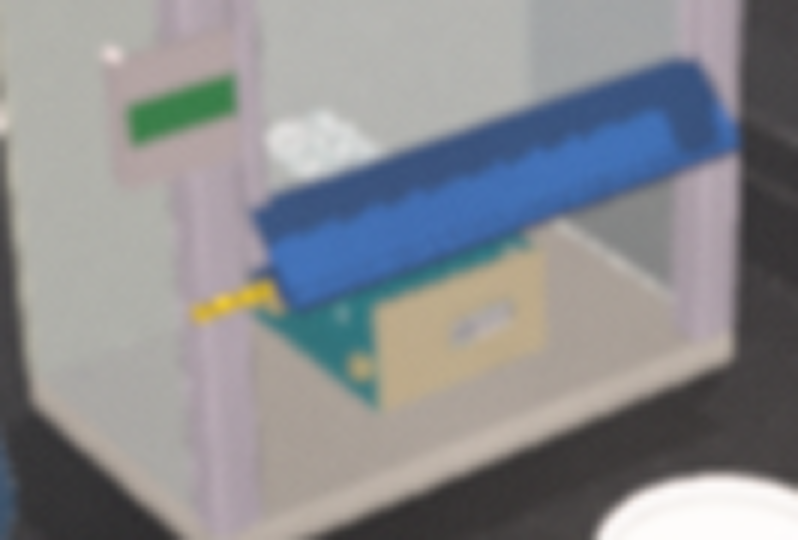

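View pics/b.png

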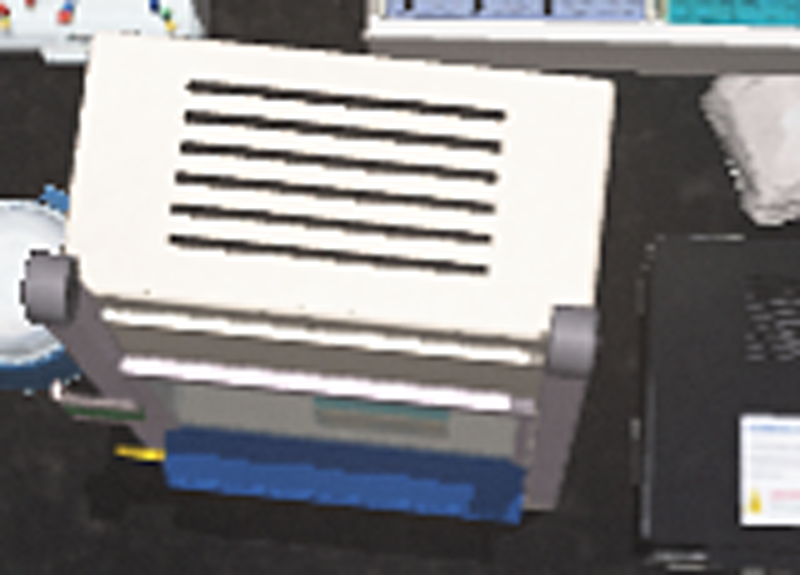

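```bash
python3 - <<'E'
from h import *
s=snap('scene');t=snap('top')
P={}
for n,a,b in(('lipL',(249.6,220.9),(268.2,187)),('lipR',(322.6,194.6),(338.6,194.2)),('ptip',(231.6,222.1),(257.6,179.8)),('band',(230.1,187.8),(255.6,171.4)),('btn',(385.2,222.4),(374.6,232.5)),('postLtop',(226,82),(244.5,147)),('petri',(378,259),(342.5,252)),('white2',(320,267),(303.5,230.5))):
    P[n],e=tri(s,a,t,b);print(n,P[n].round(1),round(e,1))
d=P['lipL']-P['lipR'];yaw=np.degrees(np.arctan2(-d[0],d[1]));print('w',np.linalg.norm(d),'yaw',yaw)
Y=np.radians(yaw);R=np.array([[np.cos(Y),-np.sin(Y)],[np.sin(Y),np.cos(Y)]])
m=(P['lipL']+P['lipR'])[:2]/2
print('lipmid',m,'rel hood axes:',{k:(R.T@(v[:2]-m)).round(1) for k,v in P.items()})
for n,u,v,z in(('vial',267,248,46),('bottle',237,229,115)): print(n,plane(t,u,v,2,z).round())
# band heights with scene: corners on the plate plane (hood x of band)
x0=(R.T@P['band'][:2])[0]
for q in((133,145),(128,108),(236,74),(236,110),(108,55),(120,188)):
    o,dd=ray(s,200+(q[0]+.5)/6-.5,170+(q[1]+.5)/6-.5);n=np.array([R[0,0],R[1,0],0]);p=o+dd*(x0-n@o)/(n@dd);print(p.round(1))
E
```

```text
lipL [622.2 224.6 145.9] 0.9
lipR [603.5 -20.2 142.4] 1.3
ptip [646.7 262.6 146.8] 0.8
band [657.4 253.4 238. ] 2.2
btn [ 477.9 -157.1   50.5] 1.0
postLtop [668.8 236.6 499. ] 3.9
petri [404.9 -42.3  12.2] 0.9
white2 [481.7 105.4  17.1] 0.3
w 245.4722951571701 yaw -4.3580632098694645
lipmid [612.87267194 102.18199734] rel hood axes: {'lipL': array([  0. , 122.7]), 'lipR': array([   0. , -122.7]), 'ptip': array([ 21.6, 162.5]), 'band': array([ 32.9, 154.2]), 'btn': array([-114.8, -268.8]), 'postLtop': array([ 45.6, 138.3]), 'petri': array([-196.4, -159.9]), 'white2': array([-131.1,   -6.8])}
vial [413. 235.  46.]
bottle [476. 334. 115.]
[659.1 276.4 228.4]
[659.2 277.2 245.8]
[655.3 226.4 245.9]
[655.4 227.5 229.3]
[659.7 284.1 272. ]
[659.7 283.9 210.8]
```

```bash
cat >> h.py <<'E'
from scipy.spatial.transform import Rotation as Ro
import json
def go(p,R,q=False):
    s=r.sense();R0=Ro.from_euler('xyz',s['tcp_rot'],degrees=True)
    print('lin',(R0.inv().apply(np.array(p)-s['tool_pos'])/1000).round(4),'rot',(R0.inv()*R).as_rotvec(degrees=True).round(2))
def rec():
    s=r.sense();print(round(s['time'],2),s['joint_pos'].round(1),s['tool_pos'].round(1),s['tcp_rot'].round(1),s['ft_force'].round(1))
    open('log.txt','a').write(json.dumps([list(s['joint_pos']),list(s['tool_pos']),list(s['tcp_rot'])])+'\n')
def E(*a): return Ro.from_euler('xyz',a,degrees=True)
E
python3 -c "
from h import *
rec();go([500,-200,420],E(180,0,0))"
```

```text
0.2 [-82.1   7.5  85.3  -0.   87.3  -4.9] [ 132.6 -584.8  249.6] [-179.9   -0.    12.8] [-0.   0.8  0.5]
lin [ 0.4434 -0.2943 -0.17  ] rot [-0.07  0.   12.77]
```

Call:
servo_tool(
  fingers=[0,0,0,0,0,0],
  linear=[
    [0,0,-0.05],
    [0,0,-0.1],
    [0,0,-0.15],
    [0.04,-0.027,-0.17],
    [0.09,-0.06,-0.17],
    [0.13,-0.087,-0.17],
  ],
  rotation=[
    [0,0,0],
    [0,0,0],
    [0,0,0],
    [0,0,2],
    [0,0,4],
    [0,0,6],
  ],
)

```text
time: 0.8
tool_pos: [233.9, -478.3, 421.3]
tcp_rot: [179.9, -0.0, 6.6]
ft_force: [1.5, 0.1, 0.6]
finger_gap: 0.3
grip_force: 0.0
```

```bash
python3 -c "
from h import *
rec();go([500,-200,420],E(180,0,0))"
```

```text
0.8 [-69.5  -3.4  78.7   0.  104.6  13.9] [ 233.9 -478.3  421.3] [179.9  -0.    6.6] [1.5 0.1 0.6]
lin [ 0.2964 -0.2458  0.001 ] rot [ 0.1  -0.04  6.6 ]
```

Call:
servo_tool(
  fingers=[0,0,0,0,0,0,0,0,0],
  linear=[
    [0.038,-0.031,0],
    [0.077,-0.063,0],
    [0.115,-0.095,0],
    [0.154,-0.127,0],
    [0.192,-0.159,0],
    [0.23,-0.19,0],
    [0.269,-0.223,0],
    [0.296,-0.246,0],
    [0.296,-0.246,0],
  ],
  rotation=[
    [0,0,1],
    [0,0,2],
    [0,0,3],
    [0,0,4],
    [0,0,5],
    [0,0,6],
    [0,0,6.6],
    [0,0,6.6],
    [0,0,6.6],
  ],
)

```text
time: 1.7
tool_pos: [500.3, -196.1, 419.5]
tcp_rot: [-179.9, 0.0, 0.5]
ft_force: [-0.4, -0.5, 0.5]
finger_gap: -0.1
grip_force: 0.0
```

```bash
python3 -c "
from h import *
rec()
from scipy.optimize import least_squares
D=[json.loads(l) for l in open('log.txt')]
J=np.radians([d[0] for d in D]);P=np.array([d[1] for d in D])
print(np.hypot(P[:,0],P[:,1]),np.degrees(np.arctan2(P[:,1],P[:,0])))
"
```

```text
1.7 [-2.690e+01 -2.500e+00  7.800e+01  1.000e-01  1.045e+02  6.260e+01] [ 500.3 -196.1  419.5] [-179.9    0.     0.5] [-0.4 -0.5  0.5]
[599.67543488 532.40810224 537.40275672] [-77.22908904 -63.94372402 -21.40649984]
```

Call:
servo_tool(
  fingers=[0,0,0,0,0,0],
  linear=[
    [0,0,0.03],
    [0,0,0.06],
    [0,0,0.09],
    [0,0,0.12],
    [0,0,0.12],
    [0,0,0.12],
  ],
  rotation=[
    [8,0,0],
    [16,0,0],
    [24,0,0],
    [32,0,0],
    [40,0,0],
    [40,0,0],
  ],
)

```text
time: 2.3
tool_pos: [495.9, -201.5, 294.9]
tcp_rot: [-139.4, 0.5, -0.1]
ft_force: [-0.1, -0.3, -1.0]
finger_gap: 0.1
grip_force: 0.0
```

```bash
cat >> h.py <<'E'
C=E(0,180,0)*Ro.from_euler('z',90,degrees=True)*E(180,0,0)
z_=lambda a:Ro.from_euler('z',a,degrees=True)
y_=lambda a:Ro.from_euler('y',a,degrees=True)
def fk(q,k):
    d,h,L2,L3,a3,Lt,yo=k
    A=z_(q[0]);B=A*y_(q[1]);D=B*y_(q[2]);F=D*z_(q[3])*y_(q[4])*z_(q[5])*C
    return A.apply([d,yo,h])+B.apply([0,0,L2])+D.apply([a3,0,L3])+F.apply([0,0,Lt]),F
E
python3 -c "
from h import *
rec()
D=[json.loads(l) for l in open('log.txt')]
for q,p,e in D: print((fk(q,[0]*7)[1].inv()*E(*e)).magnitude()*57.3)
from scipy.optimize import least_squares
f=lambda k:np.r_[np.ravel([fk(q,k)[0]-p for q,p,e in D]),.002*(k-[0,300,400,400,0,250,50])]
o=least_squares(f,[0,300,400,400,0,250,50]);print(o.x.round(1),o.fun.round(1)[:15])"
```

```text
2.3 [-45.1  17.   78.4  29.7 113.   50. ] [ 495.9 -201.5  294.9] [-1.394e+02  5.000e-01 -1.000e-01] [-0.1 -0.3 -1. ]
4.69368723985183e-14
2.5016921427593256e-14
3.8687438385360544e-14
4.534046645603822e-14
[  0.  318.1 369.1 553.4  61.6 345.8  51.2] [ 0.  -0.   0.   0.   0.  -0.  -0.   0.  -0.  -0.  -0.   0.   0.   0.
 -0.1]
```

```bash
cat >> h.py <<'E'
K=[0,318.1,369.1,553.4,61.6,345.8,51.2]
LO=np.array([-169.43,-51.17,1.28,-76.62,0,-152.29]);HI=np.array([169.43,129.36,143.12,256.62,156.53,152.29])
from scipy.optimize import least_squares
def ik(p,R,q0):
    def f(q):
        a,F=fk(q,K);return np.r_[(a-p)/5,(F.inv()*R).as_rotvec(degrees=True)]
    o=least_squares(f,np.clip(q0,LO+1,HI-1),bounds=(LO,HI));return o.x,np.abs(o.fun).max()
def pose(psi,el,roll=0):  # tool z at azimuth psi, elevation el; tool y horizontal at roll=0
    return z_(psi)*y_(90-el)*z_(roll)
E
python3 -c "
from h import *
for psi in(-4,20,40,60):
  for el in(0,8):
    for roll in(0,90,180,-90):
      for q0 in([-40,40,90,90,80,50],[-20,30,110,170,60,0],[-20,30,110,10,60,0]):
        q,e=ik([625,90,120],pose(psi,el,roll),q0)
        q2,e2=ik([625,90,225],pose(psi,el,roll),q)
        if e<.1 and e2<.1: print(psi,el,roll,q.round(),q2.round())
"
```

```text
-4 0 0 [ 12.  24. 134. 198.  69.  83.] [ 12.  -2. 142. 201.  52.  77.]
-4 0 0 [ 12.  24. 134. 198.  69.  83.] [ 12.  -2. 142. 201.  52.  77.]
-4 0 180 [ 12.  24. 134. 198.  69. -97.] [  12.   -2.  142.  201.   52. -103.]
-4 0 180 [ 12.  24. 134. 198.  69. -97.] [  12.   -2.  142.  201.   52. -103.]
-4 0 180 [ 12.  24. 134. 198.  69. -97.] [  12.   -2.  142.  201.   52. -103.]
-4 0 -90 [ 12.  24. 134. 198.  69.  -7.] [ 12.  -2. 142. 201.  52. -13.]
-4 0 -90 [ 12.  24. 134. 198.  69.  -7.] [ 12.  -2. 142. 201.  52. -13.]
-4 0 -90 [ 12.  24. 134. 198.  69.  -7.] [ 12.  -2. 142. 201.  52. -13.]
-4 8 0 [ 12.  35. 130. 196.  83.  86.] [ 12.  10. 138. 197.  68.  81.]
-4 8 0 [ 12.  35. 130. 196.  83.  86.] [ 12.  10. 138. 197.  68.  81.]
-4 8 180 [ 12.  35. 130. 196.  83. -94.] [ 12.  10. 138. 197.  68. -99.]
-4 8 180 [ 12.  35. 130. 196.  83. -94.] [ 12.  10. 138. 197.  68. -99.]
-4 8 180 [ 12.  35. 130. 196.  83. -94.] [ 12.  10. 138. 197.  68. -99.]
-4 8 -90 [ 12.  35. 130. 196.  83.  -4.] [ 12.  10. 138. 197.  68.  -9.]
-4 8 -90 [ 12.  35. 130. 196.  83.  -4.] [ 12.  10. 138. 197.  68.  
[... 3490 characters left out ...]
 96. 131.]
60 8 90 [ -30.   45.  104.   94.   97. -149.] [ -30.   30.  110.   95.   96. -139.]
60 8 90 [ -30.   45.  104.   94.   97. -149.] [ -30.   30.  110.   95.   96. -139.]
60 8 90 [ -30.   45.  104.   94.   97. -149.] [ -30.   30.  110.   95.   96. -139.]
60 8 180 [-30.  45. 104.  94.  97. -59.] [-30.  30. 110.  95.  96. -49.]
60 8 180 [-30.  45. 104.  94.  97. -59.] [-30.  30. 110.  95.  96. -49.]
60 8 180 [-30.  45. 104.  94.  97. -59.] [-30.  30. 110.  95.  96. -49.]
60 8 -90 [-30.  45. 104.  94.  97.  31.] [-30.  30. 110.  95.  96.  41.]
60 8 -90 [-30.  45. 104.  94.  97.  31.] [-30.  30. 110.  95.  96.  41.]
60 8 -90 [-30.  45. 104.  94.  97.  31.] [-30.  30. 110.  95.  96.  41.]
```

```bash
python3 -c "
from h import *
q=r.sense()['joint_pos'];R0=E(*r.sense()['tcp_rot'])
for roll in(-90,180): print(roll,(R0.inv()*pose(25,5,roll)).magnitude()*57.3)
for p,R in(([500,-130,250],pose(60,-30,-90)),([520,-60,220],pose(50,-15,-90)),([545,0,170],pose(35,0,-90)),([560,55,118],pose(25,5,-90)),([623,85,118],pose(25,5,-90)),([623,85,225],pose(25,5,-90)),([570,60,215],pose(25,5,-90)),([500,50,215],pose(25,5,-90))):
  q,e=ik(p,R,q);a,F=fk(q,K);print(p,q.round(),round(e,2),'wrist',(a-F.apply([0,0,345.8])).round())
go([500,-130,250],pose(60,-30,-90));go([520,-60,220],pose(50,-15,-90))
"
```

```text
-90 82.91293140828917
180 95.69336532930609
[500, -130, 250] [-54.   5. 107.  53.  98.  59.] 0.0 wrist [ 350. -389.  423.]
[520, -60, 220] [-53.   4. 122.  70.  91.  52.] 0.0 wrist [ 305. -316.  309.]
[545, 0, 170] [-46.  14. 135.  98.  85.  31.] 0.0 wrist [ 262. -198.  170.]
[560, 55, 118] [-31.  30. 136. 124.  87.  12.] 0.0 wrist [248. -91.  88.]
[623, 85, 118] [-20.  32. 130. 134.  82.  13.] 0.0 wrist [311. -61.  88.]
[623, 85, 225] [-20.   7. 138. 131.  71.  25.] 0.0 wrist [311. -61. 195.]
[570, 60, 215] [-29.   5. 143. 123.  77.  26.] 0.48 wrist [261. -89. 182.]
[500, 50, 215] [-42.  13. 143. 111.  91.  22.] 4.47 wrist [ 221. -129.  147.]
lin [ 0.0044 -0.0251  0.0806] rot [19.09 23.4  18.85]
lin [ 0.0245 -0.0589  0.1488] rot [33.15 34.5  21.21]
```

Call:
servo_tool(
  fingers=[0,0,0,0,0,0,0,0,0],
  linear=[
    [0.001,-0.006,0.02],
    [0.002,-0.012,0.04],
    [0.003,-0.019,0.06],
    [0.0044,-0.025,0.081],
    [0.01,-0.036,0.105],
    [0.017,-0.048,0.127],
    [0.0245,-0.059,0.149],
    [0.0245,-0.059,0.149],
    [0.0245,-0.059,0.149],
  ],
  rotation=[
    [4.8,5.8,4.7],
    [9.5,11.7,9.4],
    [14.3,17.5,14.1],
    [19.1,23.4,18.9],
    [24,27,19.7],
    [29,31,20.5],
    [33.1,34.5,21.2],
    [33.1,34.5,21.2],
    [33.1,34.5,21.2],
  ],
)

```text
time: 3.2
tool_pos: [522.0, -58.5, 224.5]
tcp_rot: [-105.4, -0.9, -39.6]
ft_force: [-0.2, 0.6, 0.6]
finger_gap: -0.1
grip_force: 0.0
```

```bash
python3 -c "
from h import *
rec();q=r.sense()['joint_pos']
for p,R in(([545,0,165],pose(38,-3,-90)),([560,50,120],pose(28,2,-90)),([623,83,120],pose(28,2,-90)),([623,83,225],pose(28,2,-90))):
  q,e=ik(p,R,q);print(p,q.round(),round(e,2));go(p,R)
"
```

```text
3.2 [-52.2   3.4 122.   70.4  90.9  51.9] [522.  -58.5 224.5] [-105.4   -0.9  -39.6] [-0.2  0.6  0.6]
[545, 0, 165] [-46.  13. 133.  93.  84.  34.] 0.0
lin [-0.0205  0.0412  0.0732] rot [12.23 12.11  2.83]
[560, 50, 120] [-34.  25. 136. 117.  83.  16.] 0.0
lin [-0.0415  0.0716  0.1314] rot [16.98 22.21  3.46]
[623, 83, 120] [-23.  28. 130. 128.  78.  17.] 0.0
lin [-0.014   0.0546  0.1948] rot [16.98 22.21  3.46]
[623, 83, 225] [-23.   5. 137. 124.  69.  31.] 0.0
lin [-0.0124 -0.0467  0.167 ] rot [16.98 22.21  3.46]
```

Call:
servo_tool(
  fingers=[0,0,0,0,0,0,0],
  linear=[
    [-0.01,0.02,0.037],
    [-0.0205,0.041,0.073],
    [-0.027,0.051,0.092],
    [-0.034,0.061,0.111],
    [-0.0415,0.0716,0.131],
    [-0.0415,0.0716,0.131],
    [-0.0415,0.0716,0.131],
  ],
  rotation=[
    [6.1,6,1.4],
    [12.2,12.1,2.8],
    [14,15.5,3],
    [15.5,19,3.2],
    [17,22.2,3.5],
    [17,22.2,3.5],
    [17,22.2,3.5],
  ],
)

```text
time: 3.9
tool_pos: [561.4, 49.8, 121.2]
tcp_rot: [-87.8, 0.1, -61.9]
ft_force: [0.5, -0.2, -0.2]
finger_gap: -0.1
grip_force: 0.0
```

```bash
python3 -c "
from h import *
rec();go([623,83,120],pose(28,2,-90));snap('scene','s1.png')
im=cv2.imread('pics/s1.png')[130:310,180:460];cv2.imwrite('pics/s1c.png',cv2.resize(im,None,fx=2.8,fy=2.8,interpolation=cv2.INTER_CUBIC))
"
```

```text
3.9 [-34.3  25.2 136.1 116.9  83.6  16.6] [561.4  49.8 121.2] [-87.8   0.1 -61.9] [ 0.5 -0.2 -0.2]
lin [-0.0002  0.0039  0.0698] rot [-0.19  0.14 -0.07]
```

View pics/s1c.png

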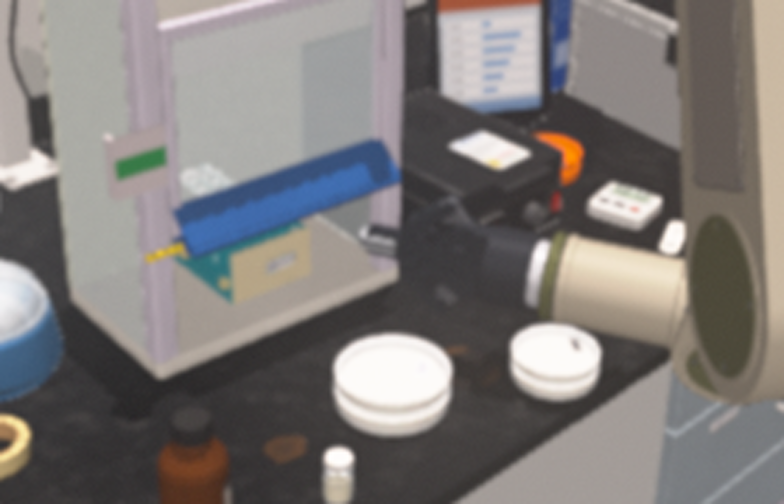

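Call:
servo_tool(
  fingers=[0,0,0,0,0,0,0],
  linear=[
    [0,0.007,0.01],
    [0,0.007,0.025],
    [0,0.007,0.04],
    [0,0.007,0.055],
    [0,0.007,0.07],
    [0,0.007,0.07],
    [0,0.007,0.07],
  ],
  rotation=[
    [0,0,0],
    [0,0,0],
    [0,0,0],
    [0,0,0],
    [0,0,0],
    [0,0,0],
    [0,0,0],
  ],
)

```text
time: 4.65
tool_pos: [623.7, 81.1, 118.2]
tcp_rot: [-87.7, -0.0, -62.1]
ft_force: [-0.3, 0.1, -0.2]
finger_gap: 0.1
grip_force: 0.0
```

```bash
python3 -c "
from h import *
rec();go([623,83,130],pose(28,2,-90))
t=r.sense();F=E(*t['tcp_rot']);print('tip',t['tool_pos']+F.apply([0,0,19]))
snap('scene','s2.png')
im=cv2.imread('pics/s2.png')[160:280,200:400];cv2.imwrite('pics/s2c.png',cv2.resize(im,None,fx=4,fy=4,interpolation=cv2.INTER_CUBIC))
"
```

```text
4.65 [-23.2  28.8 129.6 127.6  78.8  17. ] [623.7  81.1 118.2] [-87.7  -0.  -62.1] [-0.3  0.1 -0.2]
lin [-0.002  -0.0118  0.0007] rot [-0.31 -0.09  0.02]
tip [640.49034657  90.01798774 118.92746398]
```

View pics/s2c.png

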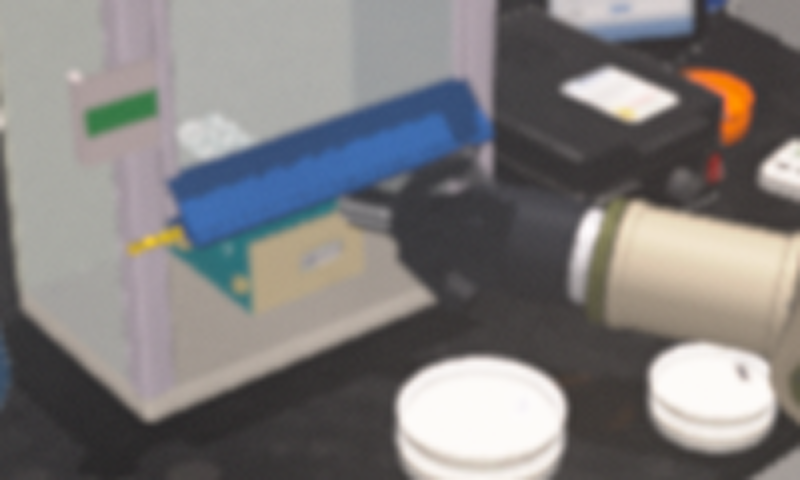

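Call:
servo_tool(
  fingers=[0,0,0,0,0,0,0,0,0,0],
  linear=[
    [0,0,-0.006],
    [0,-0.003,-0.006],
    [0,-0.006,-0.006],
    [0,-0.009,-0.006],
    [0,-0.012,-0.006],
    [0,-0.015,-0.006],
    [0,-0.02,-0.006],
    [0,-0.025,-0.006],
    [0,-0.03,-0.006],
    [0,-0.035,-0.006],
  ],
  rotation=[
    [0,0,0],
    [0,0,0],
    [0,0,0],
    [0,0,0],
    [0,0,0],
    [0,0,0],
    [0,0,0],
    [0,0,0],
    [0,0,0],
    [0,0,0],
  ],
)

```text
time: 5.7
tool_pos: [615.6, 79.2, 150.7]
tcp_rot: [-87.9, 0.2, -62.1]
ft_force: [1.8, 1.8, -2.5]
finger_gap: -0.2
grip_force: 1.8
```

```bash
cat >> h.py <<'E'
def ptr(f=None):
    o={}
    for n in('scene','top'):
        s=snap(n,f if n=='scene' else None)
        h=cv2.cvtColor(s['frame'],cv2.COLOR_RGB2HSV);o[n]=s
        x0,y0,x1,y1=(215,150,262,240) if n=='scene' else (235,140,275,190)
        m=cv2.inRange(h[y0:y1,x0:x1],(20,120,100),(36,255,255));ys,xs=np.nonzero(m);print(n,len(xs),xs.min()+x0,xs.max()+x0)
        o[n+'p']=(xs.mean()+x0,ys.mean()+y0)
    print('pointer',o['scenep'],*tri(o['scene'],o['scenep'],o['top'],o['topp']))
E
python3 -c "
from h import *
rec();ptr()"
```

```text
5.7 [-24.1  20.9 133.3 125.9  76.4  20.9] [615.6  79.2 150.7] [-87.9   0.2 -62.1] [ 1.8  1.8 -2.5]
scene 34 232 244
top 20 257 266
pointer (np.float64(238.23529411764707), np.float64(212.41176470588235)) [644.87050948 243.96272272 169.27413878] 4.216884162866954
```

Call:
servo_tool(
  fingers=[0,0,0,0,0,0,0,0,0,0],
  linear=[
    [0,-0.006,0],
    [0,-0.012,0],
    [0,-0.018,0],
    [0,-0.024,0],
    [0,-0.03,0],
    [0,-0.036,0],
    [0,-0.042,0],
    [0,-0.048,0],
    [0,-0.053,0],
    [0,-0.055,0],
  ],
  rotation=[
    [0,0,0],
    [0,0,0],
    [0,0,0],
    [0,0,0],
    [0,0,0],
    [0,0,0],
    [0,0,0],
    [0,0,0],
    [0,0,0],
    [0,0,0],
  ],
)

```text
time: 6.8
tool_pos: [614.1, 77.8, 206.2]
tcp_rot: [-87.8, 0.2, -62.1]
ft_force: [2.3, 0.6, -3.5]
finger_gap: -0.1
grip_force: 1.7
```

```bash
python3 -c "
from h import *
rec();ptr('s3.png')
im=cv2.imread('pics/s3.png')[150:250,200:333];cv2.imwrite('pics/s3c.png',cv2.resize(im,None,fx=6,fy=6,interpolation=cv2.INTER_CUBIC))"
```

```text
6.8 [-24.4   8.1 137.3 123.5  71.6  28.5] [614.1  77.8 206.2] [-87.8   0.2 -62.1] [ 2.3  0.6 -3.5]
scene 32 230 242
top 20 254 263
pointer (np.float64(236.15625), np.float64(193.3125)) [645.25525384 245.36550288 224.53675408] 2.9957752723187245
```

View pics/s3c.png

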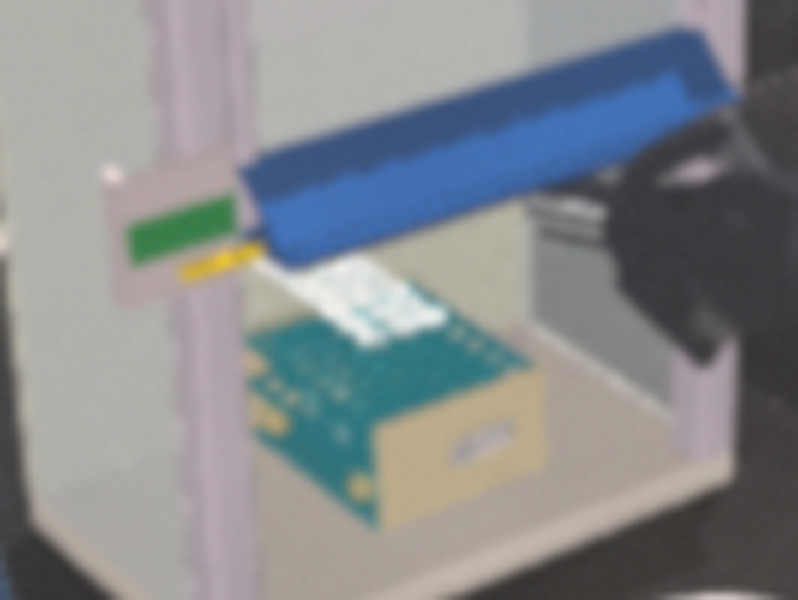

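Call:
servo_tool(
  fingers=[0,0,0,0,0,0],
  linear=[
    [0,-0.003,0],
    [0,-0.006,0],
    [0,-0.009,0],
    [0,-0.012,0],
    [0,-0.013,0],
    [0,-0.013,0],
  ],
  rotation=[
    [0,0,0],
    [0,0,0],
    [0,0,0],
    [0,0,0],
    [0,0,0],
    [0,0,0],
  ],
)

```text
time: 7.5
tool_pos: [613.7, 77.6, 218.8]
tcp_rot: [-87.8, 0.2, -62.1]
ft_force: [1.3, 0.4, -1.6]
finger_gap: 0.1
grip_force: 0.8
```

Call:
servo_tool(
  fingers=[0,0,0,0,0],
  linear=[
    [0,0.004,0],
    [0,0.009,0],
    [0,0.015,0],
    [0,0.02,0],
    [0,0.02,0],
  ],
  rotation=[
    [0,0,0],
    [0,0,0],
    [0,0,0],
    [0,0,0],
    [0,0,0],
  ],
)

```text
time: 8.0
tool_pos: [614.0, 78.1, 197.0]
tcp_rot: [-88.0, 0.3, -62.1]
ft_force: [-0.8, 0.3, 0.5]
finger_gap: 0.2
grip_force: 0.0
```

```bash
python3 -c "
from h import *
rec();ptr('s4.png');q=r.sense()['joint_pos']
im=cv2.imread('pics/s4.png')[150:250,200:333];cv2.imwrite('pics/s4c.png',cv2.resize(im,None,fx=6,fy=6,interpolation=cv2.INTER_CUBIC))
for p,R in(([580,55,195],pose(32,0,-90)),([540,10,195],pose(45,-8,-90)),([510,-60,230],pose(55,-25,-90)),([480,-140,260],pose(70,-60,-90)),([478,-157,200],E(180,0,-30)),([478,-157,80],E(180,0,-30))):
  q,e=ik(p,R,q);a,F=fk(q,K);print(p,q.round(),round(e,2),'wrist',(a-F.apply([0,0,345.8])).round());go(p,R)"
```

```text
8.0 [-24.4  10.  136.8 123.9  72.3  27.3] [614.   78.1 197. ] [-88.    0.3 -62.1] [-0.8  0.3  0.5]
scene 46 229 242
top 21 253 263
pointer (np.float64(235.7826086956522), np.float64(188.43478260869566)) [644.9748484  245.52120806 238.36607868] 2.7257065365698625
[580, 55, 195] [-33.   7. 138. 111.  76.  32.] 0.0 wrist [ 287. -128.  195.]
lin [ 0.0043  0.0014 -0.0411] rot [-2.1  -4.1  -0.18]
[540, 10, 195] [-46.   6. 131.  84.  85.  44.] 0.0 wrist [ 298. -232.  243.]
lin [ 0.0254 -0.0008 -0.0974] rot [-10.06 -17.08  -1.14]
[510, -60, 230] [-50.  -1. 119.  61.  91.  59.] 0.0 wrist [ 330. -317.  376.]
lin [ 0.0731 -0.0381 -0.1554] rot [-26.65 -26.75  -5.68]
[480, -140, 260] [-41.  -4. 101.  28.  94.  68.] 0.0 wrist [ 421. -302.  559.]
lin [ 0.1296 -0.0707 -0.2182] rot [-59.26 -38.51 -21.6 ]
[478, -157, 200] [-24.  -6. 104.   0.  82.  96.] 0.0 wrist [ 478. -157.  546.]
lin [ 0.1439 -0.0112 -0.2301] rot [-89.52 -25.54 -25.01]
[478, -157, 80] [-24.   1. 110.   0.  68.  96.] 0.0 wrist [ 478. -157.  426.]
lin [ 0.1445  0.1087 -0.2345] rot [-89.52 -25.54 -25.01]
```

View pics/s4c.png

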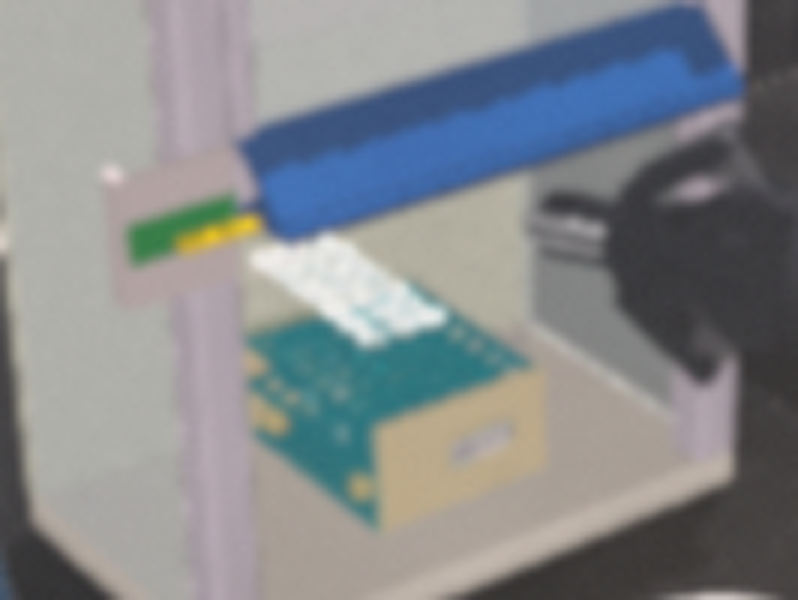

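Call:
servo_tool(
  fingers=[0,0,0,0,0,0,0,0,0,0],
  linear=[
    [0.002,0,-0.02],
    [0.004,0.001,-0.041],
    [0.014,0,-0.07],
    [0.025,-0.001,-0.097],
    [0.04,-0.013,-0.117],
    [0.057,-0.025,-0.136],
    [0.073,-0.038,-0.155],
    [0.087,-0.046,-0.171],
    [0.087,-0.046,-0.171],
    [0.087,-0.046,-0.171],
  ],
  rotation=[
    [-1,-2,0],
    [-2.1,-4.1,-0.2],
    [-6,-10.5,-0.6],
    [-10,-17,-1.1],
    [-15.5,-20.3,-2.6],
    [-21,-23.5,-4.1],
    [-26.6,-26.7,-5.7],
    [-34,-29.5,-9.5],
    [-34,-29.5,-9.5],
    [-34,-29.5,-9.5],
  ],
)

```text
time: 9.1
tool_pos: [503.1, -79.9, 238.7]
tcp_rot: [-122.9, -1.3, -31.6]
ft_force: [-0.3, 0.5, -1.3]
finger_gap: 0.1
grip_force: 0.0
```

```bash
python3 -c "
from h import *
rec();q=r.sense()['joint_pos']
for yaw in(-30,-60,-45):
 q,e=ik([478,-157,200],E(180,0,yaw),q);print(q.round(),e);go([478,-157,200],E(180,0,yaw))"
```

```text
9.1 [-49.3  -3.  114.5  53.5  91.6  61.5] [503.1 -79.9 238.7] [-122.9   -1.3  -31.6] [-0.3  0.5 -1.3]
[-24.  -6. 104.  -0.  82.  96.] 1.3869794202037156e-11
lin [ 0.0182  0.0757 -0.0449] rot [-57.06  -1.96  -0.85]
[-24.  -6. 104.   0.  82. 126.] 1.0177774980683254e-12
lin [ 0.0182  0.0757 -0.0449] rot [-56.18  13.    26.61]
[-24.  -6. 104.   0.  82. 111.] 1.2960299500264228e-12
lin [ 0.0182  0.0757 -0.0449] rot [-56.96   5.52  12.89]
```

Call:
servo_tool(
  fingers=[0,0,0,0,0,0,0,0,0,0],
  linear=[
    [0.003,0.011,-0.007],
    [0.005,0.022,-0.013],
    [0.008,0.033,-0.019],
    [0.01,0.044,-0.025],
    [0.013,0.055,-0.032],
    [0.016,0.066,-0.039],
    [0.018,0.0757,-0.045],
    [0.018,0.0757,-0.045],
    [0.018,0.0757,-0.045],
    [0.018,0.0757,-0.045],
  ],
  rotation=[
    [-8,-0.3,-0.1],
    [-16,-0.6,-0.2],
    [-24,-0.9,-0.4],
    [-32,-1.1,-0.5],
    [-40,-1.4,-0.6],
    [-48,-1.7,-0.7],
    [-57,-2,-0.9],
    [-57,-2,-0.9],
    [-57,-2,-0.9],
    [-57,-2,-0.9],
  ],
)

```text
time: 10.1
tool_pos: [476.3, -156.0, 197.6]
tcp_rot: [-179.8, 0.3, -29.9]
ft_force: [0.3, 0.3, 0.1]
finger_gap: 0.3
grip_force: 0.0
```

```bash
python3 -c "
from h import *
rec();t=snap('top');p=plane(t,374.6,232.5,2,56);print(p);s=snap('scene');print(plane(s,385.2,221.8,2,55))
go([478.5,-157,82],E(180,0,-30))"
```

```text
10.1 [-24.2  -5.9 104.3   0.3  81.9  95.7] [ 476.3 -156.   197.6] [-179.8    0.3  -29.9] [0.3 0.3 0.1]
[ 478.00352122 -156.2048882    56.        ]
[ 475.20073712 -154.02631838   55.        ]
lin [ 0.0022 -0.0008  0.1164] rot [-0.16  0.24 -0.02]
```

Call:
servo_tool(
  fingers=[0,0,0,0,0,0,0],
  linear=[
    [0,0,0.03],
    [0,0,0.06],
    [0,0,0.085],
    [0,0,0.1],
    [0,0,0.108],
    [0,0,0.114],
    [0,0,0.114],
  ],
  rotation=[
    [0,0,0],
    [0,0,0],
    [0,0,0],
    [0,0,0],
    [0,0,0],
    [0,0,0],
    [0,0,0],
  ],
)

```text
time: 10.9
tool_pos: [477.0, -156.9, 85.1]
tcp_rot: [-180.0, 0.2, -30.0]
ft_force: [-0.5, 0.7, -0.0]
finger_gap: 0.1
grip_force: 0.0
```

Call:
servo_tool(
  fingers=[0,0,0,0,0,0],
  linear=[
    [0,0,0.002],
    [0,0,0.004],
    [0,0,0.006],
    [0,0,0.008],
    [0,0,0.009],
    [0,0,0.01],
  ],
  rotation=[
    [0,0,0],
    [0,0,0],
    [0,0,0],
    [0,0,0],
    [0,0,0],
    [0,0,0],
  ],
)

```text
time: 11.5
tool_pos: [476.9, -156.6, 75.1]
tcp_rot: [-180.0, 0.2, -29.9]
ft_force: [-1.5, 0.9, 1.2]
finger_gap: 0.0
grip_force: 1.0
```

Call:
servo_tool(
  fingers=[0,0,0,0,0,0],
  linear=[
    [0,0,0.001],
    [0,0,0.002],
    [0,0,0.003],
    [0,0,0.004],
    [0,0,0.005],
    [0,0,0.005],
  ],
  rotation=[
    [0,0,0],
    [0,0,0],
    [0,0,0],
    [0,0,0],
    [0,0,0],
    [0,0,0],
  ],
)

```text
time: 12.1
tool_pos: [476.9, -156.7, 70.1]
tcp_rot: [-180.0, 0.2, -29.9]
ft_force: [-2.2, 1.5, 4.5]
finger_gap: -0.3
grip_force: 2.4
```

Call:
servo_tool(
  fingers=[0,0,0,0],
  linear=[
    [0,0,0.001],
    [0,0,0.002],
    [0,0,0.0025],
    [0,0,0.0025],
  ],
  rotation=[
    [0,0,0],
    [0,0,0],
    [0,0,0],
    [0,0,0],
  ],
)

```text
time: 12.5
tool_pos: [477.1, -156.7, 69.7]
tcp_rot: [-180.0, 0.2, -29.9]
ft_force: [-12.0, 5.4, 25.2]
finger_gap: -0.3
grip_force: 12.7
```

Bottomed (force jumped to 25 N). Retract.

Call:
servo_tool(
  fingers=[0,0,0,0,0,0,0,0],
  linear=[
    [0,0,-0.005],
    [0,0,-0.02],
    [0,0,-0.05],
    [0,0,-0.09],
    [0,0,-0.13],
    [0,0,-0.15],
    [0,0,-0.15],
    [0,0,-0.15],
  ],
  rotation=[
    [0,0,0],
    [0,0,0],
    [0,0,0],
    [0,0,0],
    [0,0,0],
    [0,0,0],
    [0,0,0],
    [0,0,0],
  ],
)

```text
time: 13.3
tool_pos: [477.3, -157.1, 217.3]
tcp_rot: [-180.0, 0.1, -29.9]
ft_force: [-0.0, -0.1, -0.1]
finger_gap: 0.1
grip_force: 0.0
```

```bash
python3 -c "
from h import *
rec();ptr('s5.png')"
```

```text
13.3 [-24.1  -6.7 102.9   0.   83.9  95.9] [ 477.3 -157.1  217.3] [-1.80e+02  1.00e-01 -2.99e+01] [-0.  -0.1 -0.1]
scene 45 229 242
top 21 253 263
pointer (np.float64(235.86666666666667), np.float64(188.44444444444446)) [644.90393747 245.44269197 238.36538087] 2.9306185652670997
```

View pics/s5.png

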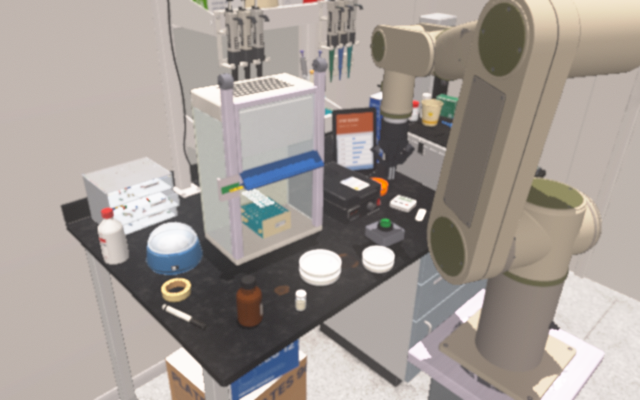

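The picture shows the pointer still on the green band at (236,188), the button back up at (385,224) with the hand clear, and the bottle, vial and dishes where they stood.

```bash
python3 -c "
from bench import r
print(r.hand_in())"
```

```text
the job is handed in; nothing more can be done
None
```

The job is handed in at 13.3 s: the window is up with its pointer on the green band (pointer and band centre both measured at about 238 mm), the fan button was pressed to its stop once, and the hand is clear, with no loose thing seen to have moved.

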